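# Lift the stained slides off the staining dock and set them to dry

### The arm

A 6-joint arm with a two-finger parallel gripper is mounted at the origin on a cart in front of the work surface, level with it; the furniture and walls round the work are solid. World frame = base frame: x ahead of the robot, y to its left, z up, the work surface at z = 0. Lengths are in m, angles in degrees, forces in N, time in s.
With the tool pointing down it reaches from about 0.325 to 0.85 m from the base axis. Payload 15.5 kg.
Tool frame: the origin (TCP) lies at the very end of the fingers, on their centre line; the grasp point (between the pads) lies arm.grip_depth behind it (arm.grip_depth is the distance from the TCP to the grasp point, in m); z points along the fingers, y is the line along which they close (so a half turn about z gives the same grasp; the last joint's range is limited). The gripper opens to 91 mm and grips with 3 to 60 N. Pads are 32 mm wide; open, the fingers measure 118 mm over their backs; the gripper's body (76 mm by 178 mm) begins 60 mm behind the grasp point.
Start: joints at [-75.602, 28.281, 77.091, -0, 74.628, -5.472], TCP at [0.212, -0.588, 0.214] pointing down, gripper open.
Joint ranges: [-166.48, 166.48], [-47.26, 123.95], [12.59, 153.08], [-70.14, 250.14], [6.76, 159.57], [-176.63, 176.63]. Speed limits (degrees/s): [108.29, 108.29, 147.25, 172.46, 172.46, 172.46].

### API

Orientations are given as a 3x3 rotation matrix whose columns are the frame's x, y, z axes.
In Python, from rig import arm gives the robot as it stands. Calls block until the motion is done:
- arm.move_to(position, orientation): joint-space move of the TCP to a pose.
- arm.move_l(position, orientation=None, feed=0.15): straight line of the TCP; orientation=None keeps the orientation; feed is the mean speed in m/s.
- arm.move_joints(angles): joint-space move.
- arm.grip(opening): finger opening in m; the grip force is fixed at half the most; returns when the fingers have stopped.
- arm.sleep(seconds).
- arm.solve_ik(position, orientation): joint angles nearest the present ones, or None.
- arm.snapshot(name): name is "scene" or "top" or "wrist"; returns the picture (480x640x3 uint8, red, green, blue); there is no depth.
- arm.get_calibration(name): a dict with "intrinsics" (3x3 intrinsics, pixels), "cam_to_world" (4x4, takes a point from camera to world coordinates). Camera axes: x right, y down, z forward; pixel columns grow to the right and rows downward; lengths in m; the calibration is good to about 2 mm. A picture is of the moment at which its call begins: read the wrist's pose just before it. get_calibration takes no time and is no camera call; for the wrist camera it gives the pose at the moment of the call.
A pose or a line that the arm cannot do raises arm.Unreachable and nothing moves.
- arm.sign_off(): hands the job in; it is judged then, once.
Readings, each from a call of its own:
- arm.current_t(): time.
- arm.current_joint_positions(): joint angles.
- arm.current_dq(): joint speeds.
- arm.current_tau(): joint torques, N m.
- arm.current_ee_pos(): TCP position.
- arm.current_tool_rot(): TCP orientation.
- arm.current_force(): force on the tool from outside, world axes, zero at the start.
- arm.current_torque(): the same for the moment, N m.
- arm.current_width(): finger opening in m.
- arm.current_grasp_force(): force on a finger pad.
Only numpy, scipy, OpenCV 4.12 (cv2) and the standard library are available. Lean on these libraries where they do the work, as an engineer would, in place of code of your own. Each camera call takes 0.05 s, during which the arm holds its last target. There are 200 camera calls.

### The job

Take the blue nest plate, the one with the purple-stained slides, off its dock: lift it straight up by its black grip, keeping it level so that it does not cock on the two pins, until it is clear of them. Then set it down gently, flat inside the steel drying tray with the green floor, and let go; do not drop it, and leave the white plate seated on its own dock.

Things in the scene. Friction and masses are not known exactly. Their poses are not given: they have to be found in the camera images.
- blue_plate: Loose blue plate, 100 (x) x 90 (y) x 8 mm, 0.15 to 0.31 kg, two fixed purple-smeared slides. Origin: centre of underside, z up. Central black grip bar, 14 mm thick (x), 40 mm long (y), top 42 mm above the origin, its 22 x 46 mm foot to 12 mm; pinch it across the 14 mm, fingers closing along x. 11 mm holes at y = -34, +34 mm. Starts flat on stain_dock, pins in the holes, axes along the dock's
- stain_dock: Fixed grey block under the blue plate, 116 (x) x 106 (y) mm. Origin: centre of its underside, on the worktop; flat top at 24 mm. Two steel pins, 8 mm diameter, at x = 0, y = -34 and +34 mm, stand 22 mm above the top: tips 46 mm above the origin, so the plate is clear when its underside is higher than that
- drying_tray: Fixed shallow steel tray with green floor, 170 (x) x 150 (y) mm outside, walls 4 mm thick, rim 12 mm above the worktop. Origin: centre of its underside, on the worktop; inner floor 4 mm above the origin. Roughly centred, the plate lies flat in it at any yaw
- white_plate: Loose white nest plate with unstained slides, same shape, size and black grip as the blue one, seated on a dock of its own like stain_dock. Origin: centre of its underside. To be left alone

How it is judged (in metres and radians):
On the way:
1. the blue plate has been lifted level and straight up, clear above the pins (underside over 50 mm above the dock's origin, within 20 mm sideways, within 10 degrees of level) (z of blue_plate in the frame of stain_dock above 0.05 m and horizontal distance between blue_plate and stain_dock below 0.02 m and angle between blue_plate's own z axis and vertical below 0.175 rad), for 0.05 s.
At the end, for the whole second after the job is handed in: The blue plate lies at rest and flat on the drying tray's floor, inside its rim (centre within 50 mm of the tray's, underside less than 8 mm above the tray's origin, tilt under 3.4 degrees), and the white plate is still seated on its dock (within 15 mm of where it was) (horizontal distance between blue_plate and drying_tray below 0.05 m and z of blue_plate in the frame of drying_tray below 0.008 m and angle between blue_plate's own z axis and vertical below 0.06 rad and linear speed of blue_plate below 0.02 m/s and distance of white_plate from where it was at the start of the episode below 0.015 m); the robot touches nothing.
It fails at once if the blue plate tilts more than 12 degrees (angle between blue_plate's own z axis and vertical above 0.21 rad).
It fails at once if the blue plate is dropped (out of the fingers, faster than 0.6 m/s: a fall of about 2 cm) (contact force between the fingers and blue_plate below 0.05 N and linear speed of blue_plate above 0.6 m/s).
It fails at once if the white plate is moved by more than 15 mm (distance of white_plate from where it was at the start of the episode above 0.015 m).
It also fails if it takes over 45 s, if anything falls off the work surface, if the arm or the gripper's body presses on something with over 40 N, if the wrist force passes 120 N, or if a joint passes its speed limit or range.

## Working session

There is one attempt and no reset: what is moved stays moved. The work goes in short steps, each a Python script; the robot and the scene stay as the last script left them, time stands still between calls to the robot, and variables do not carry over. Pictures are saved under pics/ and viewed, at most 10 in all, crops included, and the job is handed in when it is done.

```bash
mkdir -p pics
python3 - <<'E'
from rig import arm
import cv2,numpy as np
ims=[]
for n in("scene","top"):
    im=arm.snapshot(n); cv2.imwrite(f"pics/{n}0.png",im[:,:,::-1]); c=arm.get_calibration(n); print(n,np.round(c["intrinsics"],1).tolist(),np.round(c["cam_to_world"],4).tolist())
print(arm.grip_depth,arm.current_t(),np.round(arm.current_tool_rot(),3).tolist())
E
```

```text
scene [[543.6, 0.0, 330.3], [0.0, 543.6, 237.4], [0.0, 0.0, 1.0]] [[-0.9083, -0.3127, 0.2779, 0.2906], [-0.4183, 0.6812, -0.6008, 0.4233], [-0.0014, -0.6619, -0.7496, 0.7632], [0.0, 0.0, 0.0, 1.0]]
top [[507.4, 0.0, 330.4], [0.0, 507.4, 248.0], [0.0, 0.0, 1.0]] [[-0.0275, -0.9989, 0.0382, 0.4971], [-0.9994, 0.0282, 0.0187, -0.1329], [-0.0197, -0.0377, -0.9991, 1.072], [0.0, 0.0, 0.0, 1.0]]
0.0188 0.1 [[0.94, 0.34, -0.0], [0.34, -0.94, 0.001], [0.0, -0.001, -1.0]]
```

View pics/top0.png

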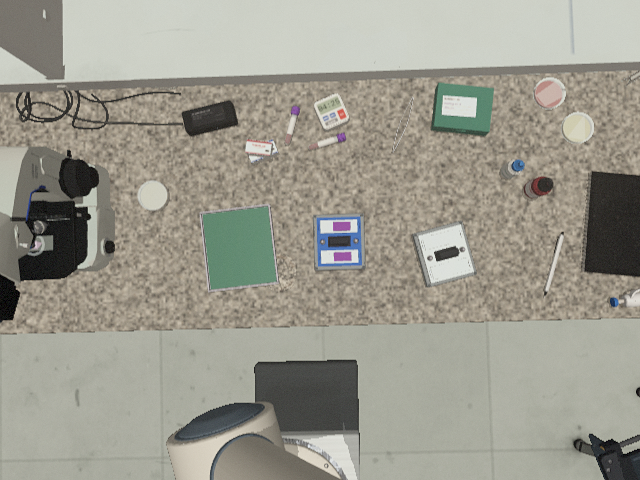

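View pics/scene0.png

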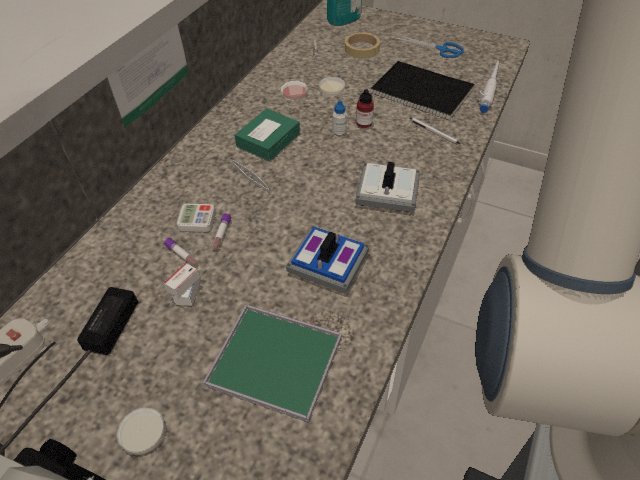

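The top view shows the blue plate at about (339,242), its black grip running along image x (world y). The green tray is at (240,248) and the white plate at (445,254). The scene view agrees: blue grip (328,247), tray centre (275,360), white plate (388,185). Next I'll triangulate.

```bash
cat > h.py <<'E'
import cv2,numpy as np
from rig import arm
def ray(c,p):
    K,T=c["intrinsics"],c["cam_to_world"]; K=np.array(K);T=np.array(T)
    d=T[:3,:3]@np.linalg.inv(K)@[p[0],p[1],1]; return T[:3,3],d/np.linalg.norm(d)
def plane(c,p,z):
    o,d=ray(c,p); return o+d*(z-o[2])/d[2]
def tri(obs):
    A=np.zeros((3,3));b=np.zeros(3);R=[ray(c,p) for c,p in obs]
    for o,d in R: M=np.eye(3)-np.outer(d,d);A+=M;b+=M@o
    X=np.linalg.solve(A,b); return X,max(np.linalg.norm(np.cross(X-o,d)) for o,d in R)
H=dict(blue=((105,100,60),(122,255,255)),purple=((130,60,40),(160,255,255)),green=((65,70,40),(92,255,255)))
def blobs(im,col,win=None,mn=30):
    hsv=cv2.cvtColor(im,cv2.COLOR_RGB2HSV); m=cv2.inRange(hsv,*[np.array(v) for v in H[col]]) if col!="black" else cv2.inRange(hsv,np.array((0,0,0)),np.array((180,255,60)))
    if win: w=np.zeros_like(m); x0,y0,x1,y1=win; w[y0:y1,x0:x1]=m[y0:y1,x0:x1]; m=w
    cs=cv2.findContours(m,cv2.RETR_EXTERNAL,cv2.CHAIN_APPROX_NONE)[0]
    return sorted([c for c in cs if cv2.contourArea(c)>=mn],key=cv2.contourArea,reverse=True)
def cen(c): M=cv2.moments(c); return np.array([M["m10"],M["m01"]])/M["m00"]
def quad(c):
    h=cv2.convexHull(c); 
    return cv2.approxPolyN(h,4,ensure_convex=True).reshape(-1,2).astype(float)
E
python3 - <<'E'
from h import *
np.set_printoptions(precision=4,suppress=True)
im={n:cv2.imread(f"pics/{n}0.png")[:,:,::-1].copy() for n in("top","scene")}
c={n:arm.get_calibration(n) for n in im}
win={"top":(300,200,380,285),"scene":(280,215,380,295)}
tw={"top":(190,195,290,300),"scene":(195,300,350,425)}
P={};Q={};G={}
for n in im:
    P[n]=[cen(b) for b in blobs(im[n],"purple",win[n],20)][:2]
    B=blobs(im[n],"black",win[n],20); print(n,"purple",P[n],"black",[(cen(b),cv2.contourArea(b)) for b in B][:3])
    G[n]=quad(blobs(im[n],"green",tw[n])[0]); Q[n]=quad(blobs(im[n],"blue",win[n])[0])
def match(A,B):
    # pair by best ray agreement
    for a in A:
        r=[tri([(c["top"],a),(c["scene"],b)]) for b in B]; k=min(range(len(r)),key=lambda i:r[i][1]); print(a,B[k],r[k])
match(P["top"],P["scene"]);print("green");match(G["top"],G["scene"]);print("blue");match(Q["top"],Q["scene"])
g=np.array([plane(c["top"],p,.008) for p in G["top"]]);print(g,g.mean(0))
E
```

```text
top purple [array([340.7709, 225.8107]), array([342.2454, 256.3135])] black [(array([338.2917, 242.4653]), 48.0)]
scene purple [array([345.2619, 254.7964]), array([313.2272, 243.5194])] black [(array([327.8618, 247.5523]), 336.5)]
[340.7709 225.8107] [313.2272 243.5194] (array([ 0.5822, -0.1358,  0.0337]), np.float64(0.00036525684834168076))
[342.2454 256.3135] [345.2619 254.7964] (array([ 0.5201, -0.1368,  0.0325]), np.float64(0.0008770387763909269))
green
[275. 281.] [337. 337.] (array([0.4722, 0.0054, 0.0071]), np.float64(0.0002838523532712981))
[211. 288.] [306. 415.] (array([0.4606, 0.1411, 0.005 ]), np.float64(0.0001735004106369549))
[203. 215.] [208. 381.] (array([0.6166, 0.1554, 0.0069]), np.float64(0.0012083314126166552))
[267. 207.] [247. 309.] (array([0.6293, 0.0191, 0.0073]), np.float64(0.0010333242502269188))
blue
[361. 265.] [365. 244.] (array([ 0.5   , -0.1752,  0.0307]), np.float64(0.0004536690935260974))
[317. 265.] [343. 283.] (array([ 0.5026, -0.0847,  0.024 ]), np.float64(0.00039612519722188736))
[317. 218.] [289. 263.] (array([ 0.6027, -0.0861,  0.0239]), np.float64(0.002617110051355853))
[360. 216.] [314. 226.] (array([ 0.6009, -0.1761,  0.0314]), np.float64(0.00020734570139572403))
[[0.472  0.0052 0.008 ]
 [0.4609 0.1404 0.008 ]
 [0.6154 0.1545 0.008 ]
 [0.6283 0.0185 0.008 ]] [0.5441 0.0796 0.008 ]
```

Triangulation fits the given sizes. The plate top is at z≈0.031 (24+8), with corners 100 × 90 mm around (0.551,-0.131) and yaw near 0. The tray centre is about (0.545,0.080), with its inside measuring close to 162 × 142 mm. I'll move above the grip and refine with the wrist camera from two places.

Run:
```python
from h import *
np.set_printoptions(precision=4,suppress=True)
best=None
for s in(1,-1):
    R=np.array([[0,s,0],[s,0,0],[0,0,-1.]]); q=arm.solve_ik([.551,-.131,.25],R); print(s,q)
    if q is not None and (best is None or abs(q[5])<best[0]): best=(abs(q[5]),R)
R=best[1]; np.save("R.npy",R)
out=[]
for i,dy in enumerate((-.04,.04)):
    (arm.move_to if i==0 else arm.move_l)([.551,-.131+dy,.25],R)
    c=arm.get_calibration("wrist"); im=arm.snapshot("wrist"); np.savez(f"w{i}.npz",im=im,**c); cv2.imwrite(f"pics/w{i}.png",im[:,:,::-1]); out.append(im)
    print(c["cam_to_world"],c["intrinsics"][0][0])
cv2.imwrite("pics/w.png",cv2.resize(np.vstack(out)[:,:,::-1],None,fx=.6,fy=.6,interpolation=cv2.INTER_AREA))
print(arm.current_ee_pos(),arm.current_t())
```

```text
1 [-19.4144  21.5939  82.6492  -0.      75.7569 -19.4144]
-1 [-19.4144  21.5939  82.6492  -0.      75.7569 160.5856]
[[ 1.     -0.0021 -0.0009  0.5503]
 [-0.0022 -0.9565 -0.2918 -0.0893]
 [-0.0002  0.2918 -0.9565  0.4209]
 [ 0.      0.      0.      1.    ]] 358.2222380874153
[[ 1.     -0.0006 -0.0001  0.5504]
 [-0.0006 -0.9564 -0.2921 -0.0089]
 [ 0.0001  0.2921 -0.9564  0.421 ]
 [ 0.      0.      0.      1.    ]] 358.2222380874153
[ 0.5511 -0.0918  0.25  ] 2.825
```

View pics/w.png

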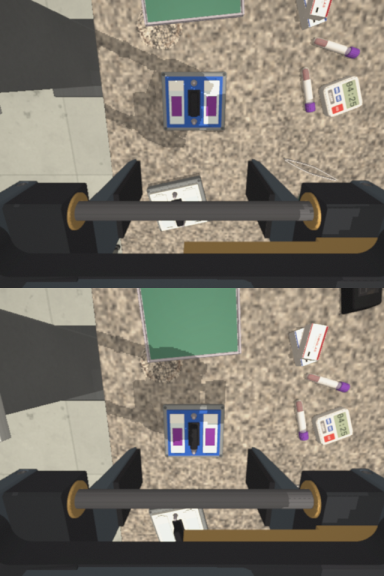

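Wrist views, in full-resolution pixels: the blue plate is at about (323,168) in the first and (323,240) in the second. In both the dark grip stands upright between the purple smears, and the fingers lie along image x (world x). Next I'll triangulate the plate corners and the ends of the grip's top.

Run:
```python
from h import *
np.set_printoptions(precision=4,suppress=True)
D=[np.load(f"w{i}.npz") for i in(0,1)]; W=[(265,110,385,220),(265,190,385,275)]
W[1]=(265,185,385,290)
S=[]
for d,w in zip(D,W):
    im=d["im"]; c=dict(intrinsics=d["intrinsics"],cam_to_world=d["cam_to_world"])
    p=sorted([cen(b) for b in blobs(im,"purple",w,40)][:2],key=lambda v:v[0])
    q=quad(max(blobs(im,"blue",w),key=lambda b:cv2.contourArea(cv2.convexHull(b)))); q=q[np.lexsort((q[:,0],q[:,1]>q[:,1].mean()))]
    b=[b for b in blobs(im,"black",w,150) if abs(cen(b)[0]-325)<15]; r=[cv2.boundingRect(x) for x in b]; print(r,[cv2.minAreaRect(x) for x in b])
    x,y,ww,hh=r[0]; pts=b[0].reshape(-1,2); 
    far=np.array([x+ww/2-.5,y]); S.append((c,p,q,far,[x+ww/2-.5,y+hh/2]))
for nm,k in(("purple",1),("blue",2)):
    X=[tri([(S[0][0],a),(S[1][0],b)]) for a,b in zip(S[0][k],S[1][k])]; print(nm,[(x,round(e,4)) for x,e in X],np.mean([x for x,_ in X],0))
print("grip far end",tri([(S[i][0],S[i][3]) for i in(0,1)]),[plane(S[i][0],S[i][4],.06) for i in(0,1)])
for i in (0,1): Qp=np.array([plane(S[i][0],p,.031) for p in S[i][2]]); print(Qp,Qp.mean(0))
big=np.hstack([cv2.resize(D[i]["im"][W[i][1]:W[i][3],W[i][0]:W[i][2]],(400,int(400*(W[i][3]-W[i][1])/120)))[:340] for i in (0,1)]) 
cv2.imwrite("pics/crop.png",big[:,:,::-1])
```

```text
[(314, 150, 19, 44)] [((322.9999694824219, 171.49998474121094), (17.999996185302734, 42.99999237060547), 0.0)]
[(314, 225, 18, 44)] [((322.5, 246.5), (43.0, 17.0), 90.0)]
purple [(array([ 0.5191, -0.1362,  0.036 ]), np.float64(0.0)), (array([ 0.5805, -0.1358,  0.0378]), np.float64(0.0))] [ 0.5498 -0.136   0.0369]
blue [(array([ 0.5003, -0.0858,  0.03  ]), np.float64(0.0002)), (array([ 0.6008, -0.0869,  0.0242]), np.float64(0.0)), (array([ 0.5007, -0.1742,  0.0389]), np.float64(0.0002)), (array([ 0.6004, -0.1773,  0.026 ]), np.float64(0.0001))] [ 0.5506 -0.131   0.0297]
grip far end (array([ 0.5499, -0.1087,  0.0385]), np.float64(0.00016949317950621547)) [array([ 0.55  , -0.1289,  0.06  ]), array([ 0.5497, -0.1272,  0.06  ])]
[[ 0.5003 -0.0858  0.031 ]
 [ 0.6    -0.087   0.031 ]
 [ 0.4999 -0.1759  0.031 ]
 [ 0.5999 -0.1761  0.031 ]] [ 0.55   -0.1312  0.031 ]
[[ 0.5006 -0.0856  0.031 ]
 [ 0.6    -0.0856  0.031 ]
 [ 0.4995 -0.1776  0.031 ]
 [ 0.5996 -0.1751  0.031 ]] [ 0.5499 -0.131   0.031 ]
```

View pics/crop.png

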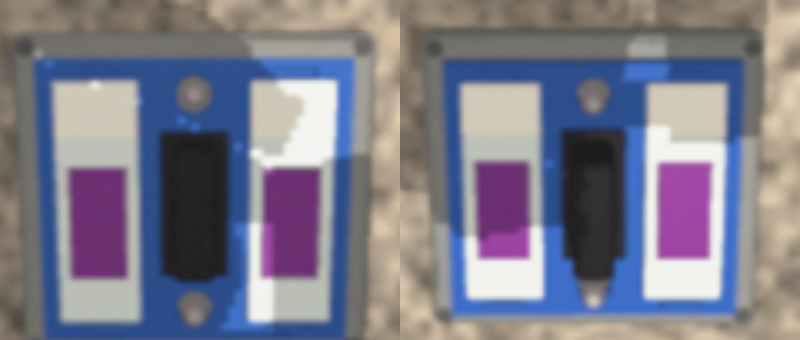

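The corners, slides and foot agree: plate centre (0.550,-0.131), yaw about 0, underside at 24 mm. The foot's top is at about z 0.036, so the fingertips must stay above that, with TCP z≈0.041. I'll check the height of the grip top, then grasp it and lift slightly.

Run:
```python
from h import *
np.set_printoptions(precision=4,suppress=True)
D=[np.load(f"w{i}.npz") for i in(0,1)]
X,e=tri([(D[0],(323,193.5)),(D[1],(322.5,268.5))]); print("grip top near end",X,e)
assert abs(X[2]-.066)<.008 and abs(X[1]+.151)<.006
R=np.load("R.npy"); c=[.550,-.131]
arm.move_to(c+[.13],R); f0=np.array(arm.current_force())
arm.move_l(c+[.06],R,feed=.1); arm.move_l(c+[.041],R,feed=.03)
print(arm.current_ee_pos(),arm.current_force()-f0)
arm.grip(0.0); print(arm.current_width(),arm.current_grasp_force(),arm.current_force()-f0,arm.current_torque())
p=np.array(arm.current_ee_pos())
for dz in(.004,.015,.034):
    arm.move_l([c[0],c[1],.041+dz],R,feed=.03); print(dz,arm.current_width(),arm.current_force()-f0,arm.current_torque(),arm.current_t())
im=arm.snapshot("scene")[130:330,230:450]; cv2.imwrite("pics/lift.png",cv2.resize(im,(660,600))[:,:,::-1])
```

```text
grip top near end [ 0.5498 -0.1495  0.0653] 0.0001302655855048675
[ 0.55  -0.131  0.041] [-0.3859  0.6508 -0.6439]
0.013966310007028217 29.99997317790985 [-0.6287  0.0174 -0.9431] [ 0.0007 -0.1248  0.0379]
0.004 0.013956238609707093 [-0.9702 -0.2994 -1.4596] [-0.0345 -0.115  -0.021 ] 6.475
0.015 0.013466038223433122 [-0.0727 -0.9129 -2.4003] [-0.0517 -0.1168 -0.0562] 6.9917
0.034 0.01397403937706814 [-1.1366 -0.0975 -2.4258] [-0.0194 -0.1363 -0.0237] 7.775
```

View pics/lift.png

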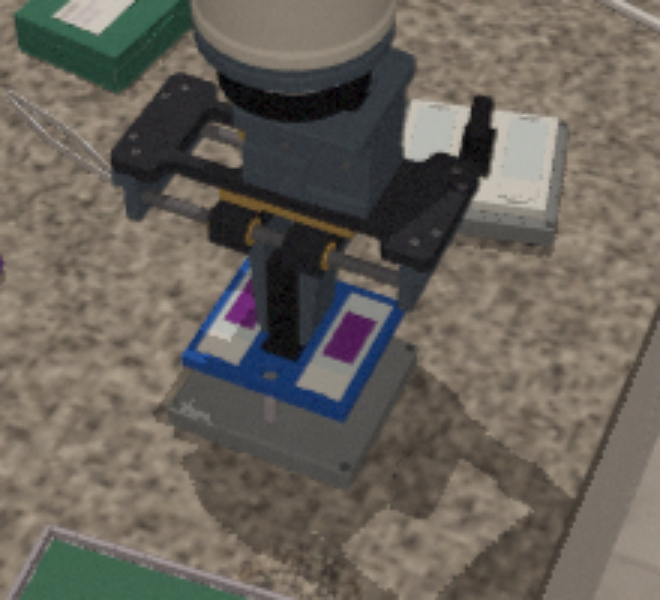

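The plate hangs level and is clear of the pins, which show below it with their tips free near (270,410) in the crop. Now I'll carry it to the tray and lower it with a force check.

Run:
```python
from h import *
np.set_printoptions(precision=4,suppress=True)
R=np.load("R.npy"); t=[.545,.080]
arm.sleep(.2); arm.move_l([.55,-.131,.11],R,feed=.08); arm.move_l(t+[.11],R,feed=.1)
arm.move_l(t+[.028],R,feed=.06); arm.sleep(.3); f0=np.array(arm.current_force()); print(f0,arm.current_width(),arm.current_t())
z=.028
while z>.0175:
    z-=.001; arm.move_l(t+[z],R,feed=.01); arm.sleep(.1); f=arm.current_force()-f0; print(round(z,4),f[2],end=" ")
    if f[2]>3: break
print(arm.current_torque(),arm.current_t())
im=arm.snapshot("scene")[270:450,190:388]; cv2.imwrite("pics/down.png",cv2.resize(im,(660,600))[:,:,::-1])
```

```text
[-0.6128 -0.6158 -2.4178] 0.013774394291313 12.6917
0.027 0.19292321893134368 0.026 -0.5105208949286864 0.025 0.26810799377978345 0.024 -0.2189845939453532 0.023 -0.04400404473769992 0.022 0.84946203497107 0.021 0.8791462793132774 0.02 21.22565007474891 [-0.099   0.8803 -0.0143] 15.4917
```

View pics/down.png

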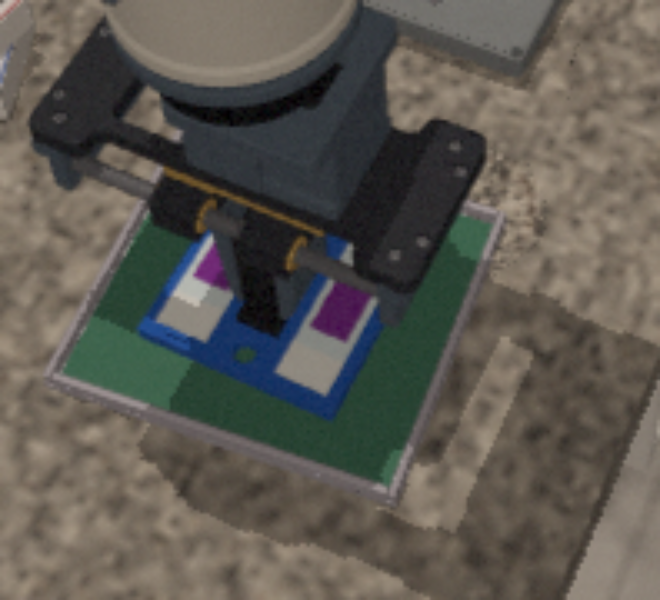

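The plate is on the tray floor, roughly centred. Contact came at TCP z≈0.021, as predicted. I'll ease the load, release, retreat and check.

Run:
```python
from h import *
np.set_printoptions(precision=4,suppress=True)
R=np.load("R.npy"); t=[.545,.080]
arm.move_l(t+[.0207],R,feed=.01); print(arm.current_force())
arm.grip(.09); print(arm.current_width(),arm.current_force())
arm.move_l(t+[.10],R,feed=.06); arm.move_l(t+[.25],R,feed=.15); arm.move_to([.40,-.35,.30],R)
c={n:arm.get_calibration(n) for n in("top","scene")}; im={n:arm.snapshot(n) for n in c}
for n in c: cv2.imwrite(f"pics/{n}_end.png",im[n][:,:,::-1])
w={"top":(190,195,290,300),"scene":(195,300,350,425)}
P={n:[cen(b) for b in blobs(im[n],"purple",w[n],20)][:2] for n in c}; print(P)
for a in P["top"]: print(min((tri([(c["top"],a),(c["scene"],b)]) for b in P["scene"]),key=lambda r:r[1]))
a=cv2.imread("pics/top0.png")[215:290,410:480].astype(int); b=im["top"][215:290,410:480,::-1].astype(int); print("white diff",abs(a-b).mean(),arm.current_t())
```

```text
[-2.0401 -0.0239  7.1993]
0.0901614376688975 [-0.1309  0.7892  0.1904]
{'top': [array([240.9719, 261.7363]), array([240.4984, 232.4151])], 'scene': [array([293.196 , 360.4744]), array([258.0146, 345.5728])]}
(array([0.5145, 0.075 , 0.014 ]), np.float64(0.0003042609530676806))
(array([0.5762, 0.0748, 0.014 ]), np.float64(0.0005414015897924387))
white diff 7.007301587301587 21.4
```

View pics/scene_end.png

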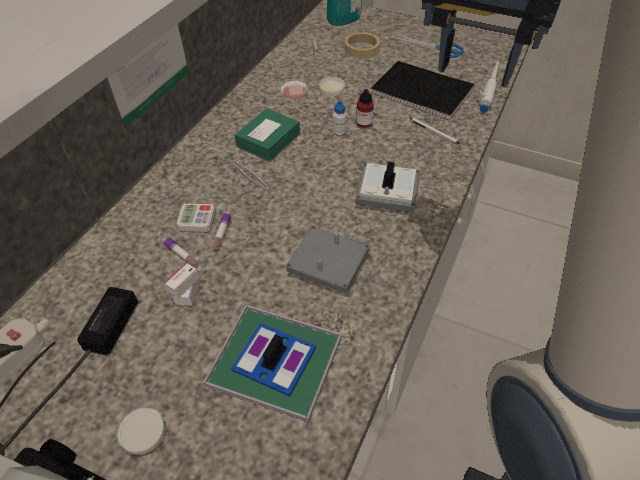

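The blue plate lies flat in the tray at about (275,358), with both smears at z=0.014. The white plate is unmoved at (388,185), and the arm is clear of everything.

```bash
python3 -c "
from rig import arm
print(arm.sign_off())"
```

```text
the job is handed in; nothing more can be done
None
```

The blue plate was lifted level off its pins and set flat in the drying tray, within a few millimetres of its centre; the white plate still sits on its dock, and I handed the job in at about 21 s of the 45 s limit (no verdict came back).

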